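Snap the tortilla keeper's lid shut

TASK

The lid lies on the round tortilla keeper but its blue rim is not fastened: press down each of the four rim sections with the fingertips, one after another in any order, until every section has clicked fully shut. Press without leaning hard on the keeper, do not pick it up or push it out of its place, leave the bowl, the mug and the jar alone, and take the hand away at the end.

Things in the scene. Friction and masses are not known exactly. Their poses are not given: they have to be found in the camera images.
- keeper: Round yellow tub with its lid on, loose, full, about 1.2 to 1.9 kg, stands up to 60 N of push. 180 mm across, 75 mm high. Origin: centre of its underside, z up. On top: a fixed white plate (140 mm across, top 84 mm up) with a white knob at its centre (36 mm across, top 106 mm up); round it a blue rim ring, radii 73 to 96 mm, cut into four 84-degree arc sections that each move on their own.
- section_a (a joint): How far rim section a (blue arc on the keeper's own +x side) is pressed down, in m: 0 = standing up (top 98 mm above the counter), 0.008 = clicked shut, end of travel (top 90 mm up). Slides straight down wherever along the arc it is pressed. Resists with up to about 8 N, goes over centre at 0.005, then snaps shut and stays; let go earlier it pops up again.
- top_a (a point): Point on the top face of rim section a, at the middle of its arc, 85 mm from the keeper's axis, where the 23 mm wide ring is best pressed; it moves down with the section. A small blue thumb tab sticks out 10 mm beyond the ring here.
- section_b (a joint): How far rim section b (blue arc on the keeper's own +y side) is pressed down, in m: 0 = standing up (top 98 mm above the counter), 0.008 = clicked shut, end of travel (top 90 mm up). Slides straight down wherever along the arc it is pressed. Resists with up to about 8 N, goes over centre at 0.005, then snaps shut and stays; let go earlier it pops up again.
- top_b (a point): Point on the top face of rim section b, at the middle of its arc, 85 mm from the keeper's axis, where the 23 mm wide ring is best pressed; it moves down with the section. A small blue thumb tab sticks out 10 mm beyond the ring here.
- section_c (a joint): How far rim section c (blue arc on the keeper's own -x side) is pressed down, in m: 0 = standing up (top 98 mm above the counter), 0.008 = clicked shut, end of travel (top 90 mm up). Slides straight down wherever along the arc it is pressed. Resists with up to about 8 N, goes over centre at 0.005, then snaps shut and stays; let go earlier it pops up again.
- top_c (a point): Point on the top face of rim section c, at the middle of its arc, 85 mm from the keeper's axis, where the 23 mm wide ring is best pressed; it moves down with the section. A small blue thumb tab sticks out 10 mm beyond the ring here.
- section_d (a joint): How far rim section d (blue arc on the keeper's own -y side) is pressed down, in m: 0 = standing up (top 98 mm above the counter), 0.008 = clicked shut, end of travel (top 90 mm up). Slides straight down wherever along the arc it is pressed. Resists with up to about 8 N, goes over centre at 0.005, then snaps shut and stays; let go earlier it pops up again.
- top_d (a point): Point on the top face of rim section d, at the middle of its arc, 85 mm from the keeper's axis, where the 23 mm wide ring is best pressed; it moves down with the section. A small blue thumb tab sticks out 10 mm beyond the ring here.
- bowl: Bystander: small wooden bowl, 96 mm across, 45 mm high, loose; origin at the centre of its underside.
- mug: Bystander: dark green mug, 74 mm across without its handle, 85 mm high, loose; origin at the centre of its underside.
- jar: Bystander: amber glass jar with steel cap, 64 mm across, 90 mm high, loose; origin at the centre of its underside.
Mind the look-alikes: they are no part of the job. Several things look just like the keeper: the one meant starts farthest to the robot's left.

How it is judged:
At the end, for the whole second after the job is handed in: All four rim sections are pressed in by more than 6.5 of their 8 mm; the keeper stands upright (within 0.06 rad), at rest, within 30 mm of where it started; bowl, mug and jar each stand upright within 20 mm of where they started (value of joint each of section_a, section_b, section_c, section_d above 0.0065 m and distance of keeper from where it was at the start of the episode below 0.03 m and angle between keeper's own z axis and vertical below 0.06 rad and linear speed of keeper below 0.01 m/s and distance of each of bowl, mug, jar from where it was at the start of the episode below 0.02 m and angle between each of bowl, mug, jar's own z axis and vertical below 0.1 rad); the robot touches nothing.
It fails at once if the keeper is lifted off the counter (by more than 12 mm) (height (world z) of keeper above 0.012 m).
It fails at once if the keeper is shoved or carried more than 40 mm (distance of keeper from where it was at the start of the episode above 0.04 m).
It fails at once if the keeper is tipped by more than 0.15 rad (angle between keeper's own z axis and vertical above 0.15 rad).
It fails at once if the robot leans on the keeper with more than 60 N (contact force between any of the fingers, the arm and keeper above 60 N).
It fails at once if bowl, mug or jar is moved by more than 30 mm (distance of any of bowl, mug, jar from where it was at the start of the episode above 0.03 m).
It also fails if it takes over 51 s, if anything falls off the work surface, if the arm or the gripper's body presses on something with over 40 N, if the wrist force passes 120 N, or if a joint passes its speed limit or range.

ROBOT

A 6-joint arm with a two-finger parallel gripper is mounted at the origin on the work surface. World frame = base frame: x ahead of the robot, y to its left, z up, the work surface at z = 0. Lengths are in m, angles in rad, forces in N, time in s.
With the tool pointing down it reaches from about 0.25 to 0.8 m from the base axis. Payload 8.5 kg.
Tool frame: the origin (TCP) lies at the very end of the fingers, on their centre line; the grasp point (between the pads) lies 19 mm behind it; x points along the fingers, y is the direction in which the jaws open and shut, and the axes are right-handed (so a half turn about x gives the same grasp; the last joint's range is limited). The gripper opens to 85 mm and grips with 20 to 120 N. Pads are 22 mm wide; open, the fingers measure 114 mm over their backs; the gripper's body (76 mm by 85 mm) begins 54 mm behind the grasp point. The pads swing forward as they close: fully open they stand 13 mm farther back than shut.
Start: joints at [-1.156, 0.238, -0.013, 1.319, 0, 1.571], TCP at [0.212, -0.48, 0.231] pointing down, gripper open.
Joint ranges: [-2.66, 2.66], [-1.03, 1.9], [-1.14, 1.46], [-1.82, 2.27], [-1.45, 1.34], [-3.14, 3.14]. Speed limits (rad/s): [2.22, 2.22, 2.79, 3.14, 3.14, 3.14].

INTERFACE

Orientations are given as a rotation vector (axis times angle).
In Python, from station import arm, viewer gives the robot as it stands.
- The arm moves only by the tool send_rows, never from a script. Its argument "plan" is a list of rows, each a list of 3 entries, a list of its own where there are three numbers: the closure, from -1 (fully open) to 1 (shut), so that 0 is half open, then the shift along the world's x, y, z scaled (see below), then the turn about the world's z scaled (see below). A call has 1 to 10 rows; each row shifts and turns the commanded pose from where the row before left it; what a row does not reach is not made up. The controller multiplies each number of a shift by 40 mm and each number of a turn by 8 degrees. A row lasts 1/8 s, in which the tool goes at most 62.5 mm and 10.7 degrees, less where a joint would pass 70% of its speed; a pose out of reach is approached as far as the arm can. A call with a number of a shift or a turn outside -1 to 1 is refused whole. A call with a gripper value outside its range is refused whole. The fingers move at their own pace and stop on an object; "grip_force" is the grip in N (left out, the last holds). Time passes only in rows, so rows that do not move let the fingers close. It gives the time, the measured TCP pose, the force and the opening at its end, in the units of the state.
- arm.state(): the state, without advancing time (a new reading comes with each control period).
- viewer.snapshot(name): name is "side" or "top" or "wrist"; returns the picture (400x640x3 uint8, red, green, blue); there is no depth.
- viewer.camera_model(name): a dict with "fx", "fy", "cx", "cy" (pixels), "extrinsics" (4x4, takes a point from world to camera coordinates); the wrist camera has in their place "hand_eye" (4x4, takes a point from camera to tool coordinates, whose origin is the TCP and whose axes are the tool frame's). Camera axes: x right, y down, z forward; pixel columns grow to the right and rows downward; lengths in m; the calibration is good to about 2 mm. A picture is of the moment at which its call begins: read the wrist's pose just before it. camera_model takes no time and is no camera call.
- arm.sign_off(): hands the job in, once; it reports no verdict.
The state is a dict: "time": time; "q": joint angles; "joint_vel": joint speeds; "effort": joint torques, N m; "eef_pos": TCP position; "ee_rot": TCP orientation; "wrist_force": force on the tool from outside, world axes, zero at the start; "ft_torque": the same for the moment, N m; "opening": finger opening in m.
Only numpy, scipy, OpenCV 4.12 (cv2) and the standard library are available. Lean on these libraries where they do the work, as an engineer would, in place of code of your own. Each camera call takes 0.05 s, during which the arm holds its last target. There are 200 camera calls.

## Working session

There is one attempt and no reset: what is moved stays moved. The work goes in short steps, Python scripts to look and compute and a tool call to move; the robot and the scene stay as the last step left them, time stands still between calls to the robot, and variables do not carry over. Pictures are saved under pics/ and viewed, about 8 in all and at most 12, crops included, and the job is handed in when it is done.

Besides the shell and the picture viewer there is one more tool, called after "Emit:" by a JSON object that holds its "op" and its "data", one argument or row to a line. send_rows: Moves the arm, as the interface text tells. Shifts and turns lie within -1 to 1; 1 stands for 40 mm of shift or 8 degrees of turn. Its arguments: {"type":"object","properties":{"plan":{"type":"array","items":{"type":"array"}},"grip_force":{"type":"number"}},"required":["plan"]}

```bash
mkdir -p pics
python3 - <<'E'
from station import arm, viewer
import cv2
for n in ("top","side"):
    cv2.imwrite(f"pics/{n}0.png",viewer.snapshot(n)[:,:,::-1])
    m=viewer.camera_model(n);print(n,m["fx"],m["fy"],m["cx"],m["cy"]);print(m["extrinsics"])
print(viewer.camera_model("wrist"))
print(arm.state())
E
```

```text
top 381.27507015487595 381.27507015487595 318.35257009371793 197.41399183856726
[[-0.0293187  -0.99948565  0.01299391  0.01209155]
 [-0.99801754  0.02854643 -0.05609005  0.55309355]
 [ 0.05569027 -0.01461263 -0.99834116  0.89645425]
 [ 0.          0.          0.          1.        ]]
side 497.66120040177947 497.66120040177947 317.56856982460573 194.4533722889526
[[-0.98018196 -0.1979169   0.00849841  0.55659587]
 [-0.10005874  0.45760296 -0.88350879  0.14129099]
 [ 0.17097242 -0.86684971 -0.46833749  1.16332644]
 [ 0.          0.          0.          1.        ]]
{'fx': 320.16856912669914, 'fy': 320.16856912669914, 'cx': 321.8748496886977, 'cy': 198.2125361631217, 'hand_eye': array([[ 2.09191925e-03, -2.60343113e-01,  9.65513898e-01,
        -1.42795030e-01],
       [ 9.99996625e-01, -9.43290070e-04, -2.42098148e-03,
        -3.43182250e-05],
       [ 1.54104553e-03,  9.65515703e-01,  2.60340261e-01,
        -6.70800006e-02],
       [ 0.00000000e+00,  0.00000000e+00,  0.00000000e+00,
         1.00000000e+00]])}
{'time': 0.1, 'q': array([-1.15599989e+00,  2.38714743e-01, -1.41738254e-02,  1.31922916e+00,
        3.76043454e-06,  1.57079345e+00]), 'joint_vel': array([ 0.00030345, -0.00189434, -0.00069452, -0.00220273, -0.00027676,
        0.00109705]), 'effort': array([-1.90074279e-03, -5.39722002e+01,  3.46998560e+01,  1.34653886e-02,
       -1.30167109e-04,  2.19795407e-05]), 'eef_pos': array([ 0.21142103, -0.4801223 ,  0.23074359]), 'ee_rot': array([ 1.99308887,  0.42077199, -1.99363564]), 'wrist_force': array([0.85540714, 0.00982425, 0.61048357]), 'ft_torque': array([ 0.00806736, -0.04525507,  0.0524641 ]), 'opening': 0.0855582097857393}
```

View pics/top0.png

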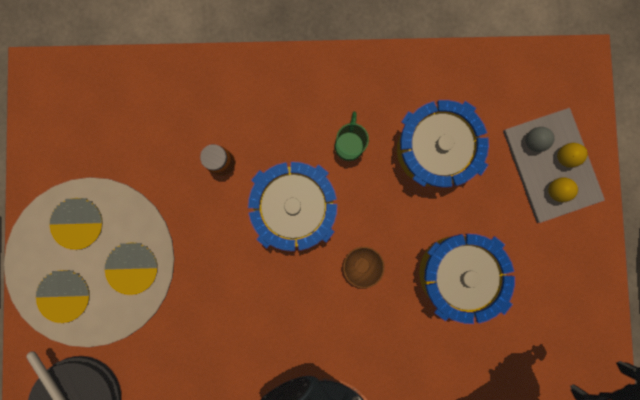

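View pics/side0.png

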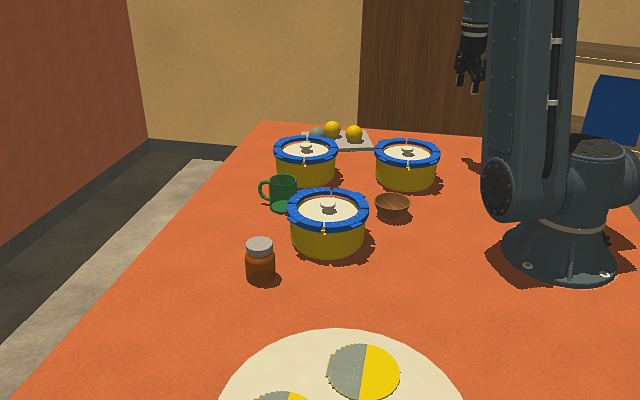

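The top view shows three keeper look-alikes at (293,207), (444,144) and (469,279). World +y points to image left, so the keeper at (293,207) is the one farthest to the robot's left. I'll confirm it in an enlarged crop and measure it.

```bash
cat > h.py <<'E'
import numpy as np, cv2
from station import arm, viewer
def ray(name,u,v,z):
    m=viewer.camera_model(name); E=np.array(m["extrinsics"]); R,t=E[:3,:3],E[:3,3]
    c=-R.T@t; d=R.T@np.array([(u-m["cx"])/m["fx"],(v-m["cy"])/m["fy"],1])
    return c+d*(z-c[2])/d[2]
def proj(name,p):
    m=viewer.camera_model(name); E=np.array(m["extrinsics"]); c=E[:3,:3]@p+E[:3,3]
    return m["fx"]*c[0]/c[2]+m["cx"], m["fy"]*c[1]/c[2]+m["cy"]
E
python3 - <<'E'
from h import *
im=cv2.imread("pics/top0.png")
hsv=cv2.cvtColor(im,cv2.COLOR_BGR2HSV)
mask=cv2.inRange(hsv,(100,120,60),(125,255,255))
mask[:, :240]=0; mask[:,345:]=0; mask[300:]=0
v,u=np.nonzero(mask)
P=np.array([ray("top",a,b,.098)[:2] for a,b in zip(u,v)])
(c,r,_)=cv2.minAreaRect(P.astype(np.float32)); print("rect",c,r)
# centre by fit on outer edge
from scipy.optimize import least_squares
cc=np.array(c)
d=P-cc; ang=np.degrees(np.arctan2(d[:,1],d[:,0]))%360
rad=np.hypot(*d.T)
for a in range(0,360,6):
    s=(ang>=a)&(ang<a+6); print(a,s.sum(),(rad[s].min().round(3),rad[s].max().round(3)) if s.any() else "",end="; ")
print()
print("knob",ray("top",293,206.5,.106)); print("others",ray("top",444,144,.106),ray("top",469,279,.106))
print("bowl",ray("top",362,267,.045),"mug",ray("top",350,146,.085),"jar",ray("top",214,157,.09))
print("side knob proj", proj("side",np.r_[cc,.106]))
cv2.imwrite("pics/crop1.png",cv2.resize(im[150:270,235:355],None,fx=5,fy=5,interpolation=cv2.INTER_CUBIC))
E
```

```text
rect (0.5310271978378296, 0.054659653455019) (0.1882902830839157, 0.18600554764270782)
0 1 (np.float64(0.088), np.float64(0.088)); 6 29 (np.float64(0.076), np.float64(0.094)); 12 41 (np.float64(0.074), np.float64(0.095)); 18 41 (np.float64(0.075), np.float64(0.096)); 24 40 (np.float64(0.075), np.float64(0.095)); 30 41 (np.float64(0.074), np.float64(0.096)); 36 45 (np.float64(0.075), np.float64(0.103)); 42 63 (np.float64(0.075), np.float64(0.104)); 48 61 (np.float64(0.074), np.float64(0.105)); 54 46 (np.float64(0.074), np.float64(0.103)); 60 41 (np.float64(0.074), np.float64(0.095)); 66 40 (np.float64(0.074), np.float64(0.095)); 72 39 (np.float64(0.074), np.float64(0.094)); 78 42 (np.float64(0.074), np.float64(0.095)); 84 36 (np.float64(0.074), np.float64(0.094)); 90 2 (np.float64(0.079), np.float64(0.081)); 96 36 (np.float64(0.074), np.float64(0.093)); 102 39 (np.float64(0.073), np.float64(0.094)); 108 39 (np.float64(0.074), np.float64(0.093)); 114 37 (np.float64(0.073), np.float64(0.093)); 120 37 (np.float64(0.074), np.float64(0.093)); 126 44 (np.float64(0.073), np.float64(0.1)); 13
[... 1406 characters left out ...]
 312 60 (np.float64(0.076), np.float64(0.105)); 318 60 (np.float64(0.075), np.float64(0.105)); 324 51 (np.float64(0.075), np.float64(0.106)); 330 38 (np.float64(0.075), np.float64(0.095)); 336 39 (np.float64(0.075), np.float64(0.096)); 342 40 (np.float64(0.075), np.float64(0.096)); 348 41 (np.float64(0.075), np.float64(0.096)); 354 36 (np.float64(0.075), np.float64(0.095)); 
knob [0.5301694 0.0524366 0.106    ]
others [ 0.65692047 -0.2798875   0.106     ] [ 0.36422556 -0.31962362  0.106     ]
bowl [ 0.38888933 -0.09890198  0.045     ] mug [ 0.66201112 -0.07677185  0.085     ] jar [0.64467851 0.22416715 0.09      ]
side knob proj (np.float64(328.8264961902862), np.float64(202.84780792944773))
```

View pics/crop1.png

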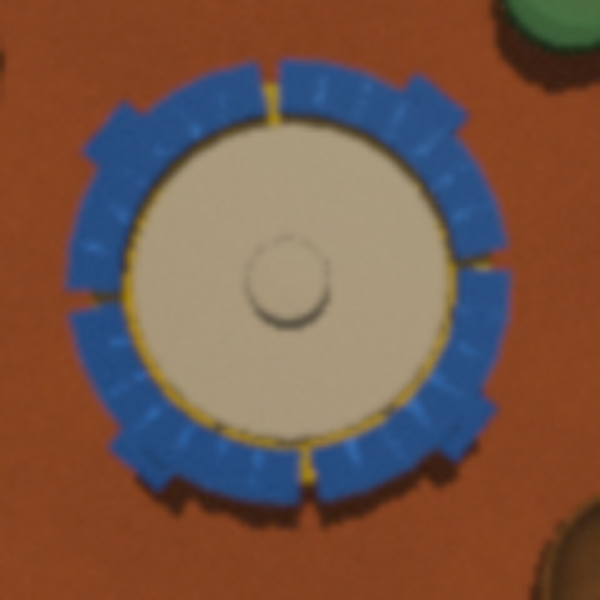

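The crop confirms the target: an unfastened ring with tabs at 48.5°+90k° and the centre at about (0.5305, 0.054). The side-view knob projection (329,203) agrees. Next I close the fingers and move above the section at 318°.

Emit:
{"op": "send_rows", "data": {
  "plan": [
    [1, [0.8, 1, 0], 0],
    [1, [0.8, 1, 0], 0],
    [1, [0.8, 1, 0], 0],
    [1, [0.8, 1, 0], 0],
    [1, [0.8, 1, 0], 0],
    [1, [0.8, 1, 0], 0],
    [1, [0.8, 1, 0], 0],
    [1, [0.8, 1, 0], 0],
    [1, [0.8, 1, 0], 0],
    [1, [0.8, 1, 0], 0]
  ],
  "grip_force": 40
}}

```text
time: 1.35
eef_pos: [0.5323, -0.0789, 0.231]
ee_rot: [1.992, 0.42, -1.993]
wrist_force: [-0.3, -0.4, -0.6]
opening: -0.0001
```

Emit:
{"op": "send_rows", "data": {
  "plan": [
    [1, [0.8, 1, 0], 0],
    [1, [0.8, 0.95, 0], 0],
    [1, [0, 0, -1], 0],
    [1, [0, 0, -1], 0],
    [1, [0, 0, -0.5], 0],
    [1, [0, 0, 0], 0]
  ]
}}

```text
time: 2.1
eef_pos: [0.5942, -0.0024, 0.1294]
ee_rot: [1.989, 0.42, -1.997]
wrist_force: [-0.2, 0.3, -0.0]
opening: -0.0003
```

Emit:
{"op": "send_rows", "data": {
  "plan": [
    [1, [0, 0, -0.6], 0],
    [1, [0, 0, -0.1], 0],
    [1, [0, 0, -0.1], 0],
    [1, [0, 0, 0], 0]
  ]
}}

```text
time: 2.6
eef_pos: [0.5959, -0.0025, 0.0999]
ee_rot: [1.994, 0.419, -1.992]
wrist_force: [-0.2, -0.1, -0.5]
opening: 0.0002
```

Emit:
{"op": "send_rows", "data": {
  "plan": [
    [1, [0, 0, -0.05], 0],
    [1, [0, 0, -0.05], 0],
    [1, [0, 0, 0], 0]
  ]
}}

```text
time: 2.98
eef_pos: [0.596, -0.0025, 0.0961]
ee_rot: [1.994, 0.419, -1.991]
wrist_force: [-1.6, -0.9, 4.6]
opening: 0.0
```

Emit:
{"op": "send_rows", "data": {
  "plan": [
    [1, [0, 0, -0.05], 0],
    [1, [0, 0, -0.05], 0],
    [1, [0, 0, 0], 0]
  ]
}}

```text
time: 3.35
eef_pos: [0.5953, -0.0024, 0.0909]
ee_rot: [1.992, 0.42, -1.994]
wrist_force: [-0.0, -0.0, 0.1]
opening: 0.0
```

Emit:
{"op": "send_rows", "data": {
  "plan": [
    [1, [0, 0, -0.05], 0],
    [1, [0, 0, 0], 0]
  ]
}}

```text
time: 3.6
eef_pos: [0.5956, -0.0024, 0.0898]
ee_rot: [1.993, 0.419, -1.992]
wrist_force: [-2.3, -0.4, 6.4]
opening: -0.0001
```

Emit:
{"op": "send_rows", "data": {
  "plan": [
    [1, [0, 0, 0.5], 0],
    [1, [0, 0, 0.5], 0],
    [1, [-1, -0.1, 0], 0],
    [1, [-1, -0.1, 0], 0],
    [1, [-1, 0, 0], 0],
    [1, [0, 0, 0], 0]
  ]
}}

```text
time: 4.35
eef_pos: [0.4728, -0.0105, 0.1293]
ee_rot: [1.992, 0.42, -1.995]
wrist_force: [1.4, 0.1, -0.2]
opening: 0.0
```

Run:
```python
from h import *
im=viewer.snapshot("side")[:,:,::-1]
cv2.imwrite("pics/side1.png",cv2.resize(im[130:280,230:430],None,fx=4,fy=4,interpolation=cv2.INTER_CUBIC))
```

```text
(no output)
```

View pics/side1.png

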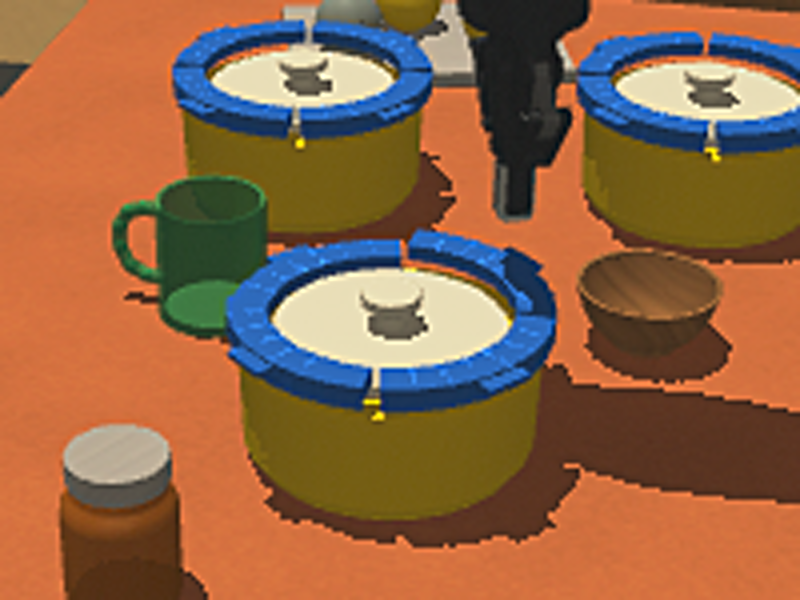

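The far-left section is clearly lower than its neighbour, with a step at the gap near (405,250), so it has clicked shut. The other three are still up. Now I press the 228° section.

Emit:
{"op": "send_rows", "data": {
  "plan": [
    [1, [0, 0, -0.7], 0],
    [1, [0, 0, -0.06], 0],
    [1, [0, 0, -0.06], 0],
    [1, [0, 0, -0.06], 0],
    [1, [0, 0, -0.06], 0],
    [1, [0, 0, -0.06], 0],
    [1, [0, 0, 0], 0]
  ]
}}

```text
time: 5.28
eef_pos: [0.4762, -0.0104, 0.0898]
ee_rot: [1.994, 0.419, -1.992]
wrist_force: [-0.7, -0.3, 5.4]
opening: 0.0001
```

Emit:
{"op": "send_rows", "data": {
  "plan": [
    [1, [0, 0, 0.5], 0],
    [1, [0, 0, 0.5], 0],
    [1, [-0.2, 1, 0], 0],
    [1, [0, 1, 0], 0],
    [1, [0, 1, 0], 0],
    [1, [0, 0, 0], 0]
  ]
}}

```text
time: 6.02
eef_pos: [0.4678, 0.1117, 0.1293]
ee_rot: [1.991, 0.423, -1.991]
wrist_force: [-0.8, 0.2, 0.1]
opening: 0.0001
```

Emit:
{"op": "send_rows", "data": {
  "plan": [
    [1, [0, 0, -0.7], 0],
    [1, [0, 0, -0.06], 0],
    [1, [0, 0, -0.06], 0],
    [1, [0, 0, -0.06], 0],
    [1, [0, 0, -0.06], 0],
    [1, [0, 0, -0.06], 0],
    [1, [0, 0, 0], 0]
  ]
}}

```text
time: 6.9
eef_pos: [0.4679, 0.1092, 0.0898]
ee_rot: [1.994, 0.418, -1.992]
wrist_force: [-1.7, -1.1, 5.4]
opening: 0.0001
```

Emit:
{"op": "send_rows", "data": {
  "plan": [
    [1, [0, 0, 0.5], 0],
    [1, [0, 0, 0.5], 0],
    [1, [1, 0.2, 0], 0],
    [1, [1, 0, 0], 0],
    [1, [1, 0, 0], 0],
    [1, [0, 0, 0], 0]
  ]
}}

```text
time: 7.65
eef_pos: [0.5899, 0.1172, 0.1285]
ee_rot: [1.994, 0.418, -1.993]
wrist_force: [-0.2, -0.4, -0.2]
opening: 0.0
```

Emit:
{"op": "send_rows", "data": {
  "plan": [
    [1, [0, 0, -0.7], 0],
    [1, [0, 0, -0.06], 0],
    [1, [0, 0, -0.06], 0],
    [1, [0, 0, -0.06], 0],
    [1, [0, 0, -0.06], 0],
    [1, [0, 0, -0.06], 0],
    [1, [0, 0, 0], 0]
  ]
}}

```text
time: 8.52
eef_pos: [0.5874, 0.1176, 0.0899]
ee_rot: [1.993, 0.42, -1.993]
wrist_force: [-1.1, -0.8, 4.4]
opening: -0.0001
```

Emit:
{"op": "send_rows", "data": {
  "plan": [
    [1, [0, 0, 1], 0],
    [1, [0, 0, 1], 0],
    [1, [0, 0, 1], 0],
    [1, [-1, -1, 0], 0],
    [1, [-1, -1, 0], 0],
    [1, [-1, -1, 0], 0],
    [1, [-1, -1, 0], 0],
    [1, [-1, -1, 0], 0],
    [1, [-1, -1, 0], 0],
    [1, [0, 0, 0], 0]
  ]
}}

```text
time: 9.78
eef_pos: [0.3451, -0.1241, 0.2096]
ee_rot: [1.996, 0.414, -1.996]
wrist_force: [-0.1, 0.3, 0.9]
opening: 0.0002
```

Run:
```python
from h import *
im=viewer.snapshot("side")[:,:,::-1]; t=viewer.snapshot("top")[:,:,::-1]
a=cv2.resize(im[130:290,230:430],(500,400),interpolation=cv2.INTER_CUBIC)
cv2.imwrite("pics/top1.png",t)
b=cv2.resize(t[80:300,190:390],(300,330))
b=cv2.copyMakeBorder(b,0,70,0,0,cv2.BORDER_CONSTANT)
cv2.imwrite("pics/end.png",np.hstack([a,b]))
hsv=cv2.cvtColor(t,cv2.COLOR_BGR2HSV); m=cv2.inRange(hsv,(100,120,60),(125,255,255)); m[:, :240]=0; m[:,345:]=0; m[300:]=0
v,u=np.nonzero(m); P=np.array([ray("top",p,q,.09)[:2] for p,q in zip(u,v)],np.float32); print(cv2.minAreaRect(P))
```

```text
((0.5324079394340515, 0.05425887554883957), (0.1862509548664093, 0.1885528713464737), 88.42896270751953)
```

View pics/end.png

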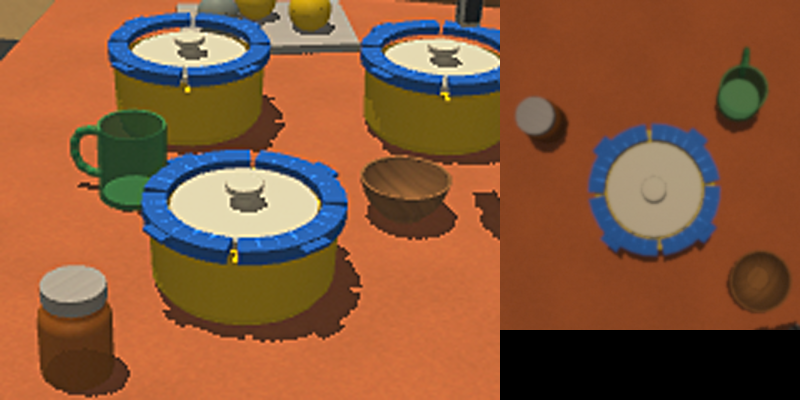

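All four sections of the near keeper now sit evenly low on the tub. The keeper, bowl, mug and jar are where they were, and the hand is clear, so I'm handing in.

```bash
python3 -c "
from station import arm
print(arm.sign_off())"
```

```text
the job is handed in; nothing more can be done
None
```

I pressed all four rim sections of the leftmost keeper shut, took the hand away and handed the job in at about 10 s. The sign-off gives no verdict, so this rests on my own checks.

- **Sections:** With the shut fingertips, each press ended at about 90 mm, which is full travel. The wrist force read at those ends was 4–7 N. The force between readings was not recorded. I saw the force drop at the click only on the first section, because I pressed the other three in one go without intermediate readings. The last side picture shows all four seated evenly low.
- **Keeper:** Its measured centre moved about 1.4 mm, which is within the measuring error.
- **Bowl, mug and jar:** They look unmoved in the pictures. I did not measure them again at the end.

No check failed or disagreed.

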